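# Sweep the jug caps into the crumb pan

## Robot

A 7-joint arm with a two-finger parallel gripper is mounted at the origin on the work surface. World frame = base frame: x ahead of the robot, y to its left, z up, the work surface at z = 0. Lengths are in m, angles in rad, forces in N, time in s.
With the tool pointing down it reaches from about 0.4 to 0.875 m from the base axis. Payload 4.4 kg.
Tool frame: the origin (TCP) lies at the very end of the fingers, on their centre line; the grasp point (between the pads) lies 19 mm behind it; x points along the fingers, y is the direction in which the jaws open and shut, and the axes are right-handed (so a half turn about x gives the same grasp; the last joint's range is limited). The gripper opens to 85 mm and grips with 20 to 120 N. Pads are 22 mm wide; open, the fingers measure 114 mm over their backs; the gripper's body (76 mm by 85 mm) begins 54 mm behind the grasp point. The pads swing forward as they close: fully open they stand 13 mm farther back than shut.
Start: joints at [1.101, 0.628, 0.038, 1.517, -0.027, 0.996, -0.02], TCP at [0.255, -0.598, 0.231] pointing down, gripper open.
Joint ranges: [-3.06, 3.06], [-0.37, 2.12], [-1.25, 1.32], [0.18, 2.47], [-1.1, 4.24], [0.23, 1.98], [-2.94, 2.94]. Speed limits (rad/s): [2.57, 2.57, 3.14, 3.14, 3.14, 3.14, 3.14].

## Interface

Orientations are given as a rotation vector (axis times angle).
In Python, from bench import manip gives the robot as it stands.
- The arm moves only by the shell command python3 -m jog 'ROWS' [FORCE]. ROWS is JSON, one flat list of numbers, 7 for each row, row after row: the turn, a rotation vector about the tool's x, y, z in units of 0.12 rad (1.0 is 0.12 rad), then the shift along the tool's x, y, z in units of 2 cm (1.0 is 2 cm), then the finger opening in mm, from 0 to 85.4. A call has 1 to 20 rows; each row shifts and turns the pose as measured when the row begins, along the tool's axes as they then stand; what a row does not reach is not made up. A row lasts 1/8 s, in which the tool goes at most 62.5 mm and 10.7 degrees, less where a joint would pass 70% of its speed; a pose out of reach is approached as far as the arm can. A call with a number of a shift or a turn outside -1 to 1 is refused whole. A call with a gripper value outside its range is refused whole. The fingers move at their own pace and stop on an object; FORCE is the grip in N (left out, the last holds). Time passes only in rows, so rows that do not move let the fingers close. It gives the time, the measured TCP pose, the force and the opening at its end, in the units of the state.
- manip.get_obs(): the state, without advancing time (a new reading comes with each control period).
- manip.read_camera(name): name is "scene" or "top" or "wrist"; returns a dict with "frame" (480x640x3 uint8, blue, green, red), "z_map" (480x640 float32, m along the optical axis (not along the pixel's ray), 0 where there is no reading), "fx", "fy", "cx", "cy" (pixels), "world_from_camera" (4x4, takes a point from camera to world coordinates). Camera axes: x right, y down, z forward; pixel columns grow to the right and rows downward; lengths in m; the calibration is good to about 2 mm. A picture is of the moment at which its call begins.
- manip.finish_job(): hands the job in, once; it reports no verdict.
The state is a dict: "time_s": time; "joints": joint angles; "qd": joint speeds; "tau": joint torques, N m; "eef_pos": TCP position; "ee_rot": TCP orientation; "wrist_force": force on the tool from outside, world axes, zero at the start; "torque": the same for the moment, N m; "width": opening from 0.0 (shut) to 1.0 (fully open).
Only numpy, scipy, OpenCV 4.12 (cv2) and the standard library are available. Lean on these libraries where they do the work, as an engineer would, in place of code of your own. Each camera call takes 0.05 s, during which the arm holds its last target. There are 200 camera calls.

## Task

Clear the pizza bench: gently sweep the three loose jug caps (two blue, one green) along the bench top into the red crumb pan, so that every cap lies wholly inside the pan. Only push them with the fingers: do not pinch or lift them, and leave everything else on the bench where it stands.

Things in the scene. Friction and masses are not known exactly. Their poses are not given: they have to be found in the camera images.
- pan: red plastic crumb pan (dustpan), stuck to the bench, does not shift. Origin on the bench at the middle of the mouth's front edge; x points into the pan, y along the mouth (left, looking in). Inside: 200 mm wide (y -100 to 100), 115 mm deep (x 0 to 115); side and back walls 30 mm high, 3 mm thick; the mouth is open and faces roughly towards the robot; a handle sticks out behind the back wall
- pan_floor (a point): point on the pan's floor, 62 mm in from the mouth's front edge, midway between the sides; axes as the pan's. The floor lies 2 mm above the bench; its front 20 mm is a ramp rising from bench level, so that caps slide in
- cap_a: blue screw cap of a water or oil jug: a disc 44 mm across and 20 mm high, about 11 to 21 g, lying flat and loose on the bench; origin at the centre of its underside; slides, does not roll
- cap_b: blue screw cap of a water or oil jug: a disc 44 mm across and 20 mm high, about 11 to 21 g, lying flat and loose on the bench; origin at the centre of its underside; slides, does not roll
- cap_c: green screw cap of a water or oil jug: a disc 44 mm across and 20 mm high, about 11 to 21 g, lying flat and loose on the bench; origin at the centre of its underside; slides, does not roll
- ramekin: small white ceramic bowl, 56 mm across, 35 mm high; origin at the centre of its underside. Stands loose in the same row as the caps. To be left alone
- timer: white kitchen timer, 40 x 55 mm (x, y) and 22 mm high; origin at the centre of its underside. Stands loose in the same row as the caps. To be left alone
- carton: blue salt carton, 50 x 85 mm and 130 mm high, upright at the left of the work area; origin at the centre of its underside. To be left alone
- shaker: amber glass shaker jar with a steel lid, 48 mm across, 95 mm high, upright at the right; origin at the centre of its underside. To be left alone
- scraper: blue dough scraper, 85 x 130 mm, 17 mm high, lying at the left; origin at the centre of its underside. To be left alone
- spatula: spatula, 280 mm long and 65 mm wide, 20 mm high, with a blue handle, lying at the right with its steel blade towards the caps; origin under its middle, blade towards its +x. To be left alone

How it is judged:
At the end, for the whole second after the job is handed in: All three caps lie at rest inside the pan: each centre more than 22 mm past the mouth's front edge, between the side walls, before the back wall, and not raised (underside centre below 28 mm) (x of cap_a in the frame of pan between 0.022 and 0.115 m and y of cap_a in the frame of pan between -0.1 and 0.1 m and height (world z) of each of cap_a, cap_b, cap_c below 0.028 m and linear speed of each of cap_a, cap_b, cap_c below 0.02 m/s and x of cap_b in the frame of pan between 0.022 and 0.115 m and y of cap_b in the frame of pan between -0.1 and 0.1 m and x of cap_c in the frame of pan between 0.022 and 0.115 m and y of cap_c in the frame of pan between -0.1 and 0.1 m); the robot touches nothing.
It fails at once if a cap is lifted off the bench or the pan's floor (height (world z) of any of cap_a, cap_b, cap_c above 0.028 m).
It fails at once if a cap is pinched or pressed hard (over 25 N from the fingers) (contact force between the fingers and cap_a above 25 N or contact force between the fingers and cap_b above 25 N or contact force between the fingers and cap_c above 25 N).
It fails at once if the ramekin or the timer is shifted by more than 12 mm (distance of any of ramekin, timer from where it was at the start of the episode above 0.012 m).
It fails at once if the salt carton or the shaker jar or the dough scraper or the spatula is shifted by more than 12 mm (distance of any of carton, shaker, scraper, spatula from where it was at the start of the episode above 0.012 m).
It also fails if it takes over 72 s, if anything falls off the work surface, if the arm or the gripper's body presses on something with over 40 N, if the wrist force passes 120 N, or if a joint passes its speed limit or range.

## Working session

There is one attempt and no reset: what is moved stays moved. The work goes in short steps, Python scripts to look and compute and a shell command to move; the robot and the scene stay as the last step left them, time stands still between calls to the robot, and variables do not carry over. Pictures are saved under pics/ and viewed, about 8 in all and at most 12, crops included, and the job is handed in when it is done.

```bash
mkdir -p pics; ls
python3 - <<'E'
from bench import manip
import cv2,numpy as np
print(manip.get_obs())
for n in ("top","scene"):
    c=manip.read_camera(n); cv2.imwrite(f"pics/{n}0.png",c["frame"]); np.savez(f"{n}0.npz",**c)
    print(n,c["fx"],c["fy"],c["cx"],c["cy"],np.round(c["world_from_camera"],4).tolist())
E
```

```text
pics
{'time_s': 0.0, 'joints': array([ 1.10122204,  0.62932557,  0.03840074,  1.51836278, -0.0270192 ,
        0.99630733, -0.01998987]), 'qd': array([-3.77398304e-05, -2.09000295e-04, -4.67552221e-04,  8.76952110e-04,
        2.32657772e-04, -1.69066862e-03, -9.51906383e-04]), 'tau': array([-1.03031882e-03, -5.63404012e+01,  1.22706000e+00, -1.93455344e+01,
        1.13155588e-02,  1.05187358e-02,  1.27093915e-05]), 'eef_pos': array([ 0.25518874, -0.59713294,  0.23040333]), 'ee_rot': array([ 1.99975997,  0.41130236, -2.0004994 ]), 'wrist_force': array([-0.40113647, -0.62619468, -0.2300188 ]), 'torque': array([-0.01096008, -0.0228153 ,  0.01436953]), 'width': 1.0029518252108114}
top 481.3313317607447 481.3313317607447 318.84302568988187 236.90513793388067 [[-0.0235, -0.995, 0.097, 0.4079], [-0.9997, 0.0237, 0.0006, -0.0361], [-0.0029, -0.097, -0.9953, 1.2592], [0.0, 0.0, 0.0, 1.0]]
scene 490.5409954991569 490.5409954991569 316.68349371313957 238.4702855605558 [[-0.8455, 0.4564, -0.2772, 0.8276], [0.534, 0.7258, -0.4337, 0.4309], [0.0032, -0.5147, -0.8573, 0.9521], [0.0, 0.0, 0.0, 1.0]]
```

View pics/top0.png

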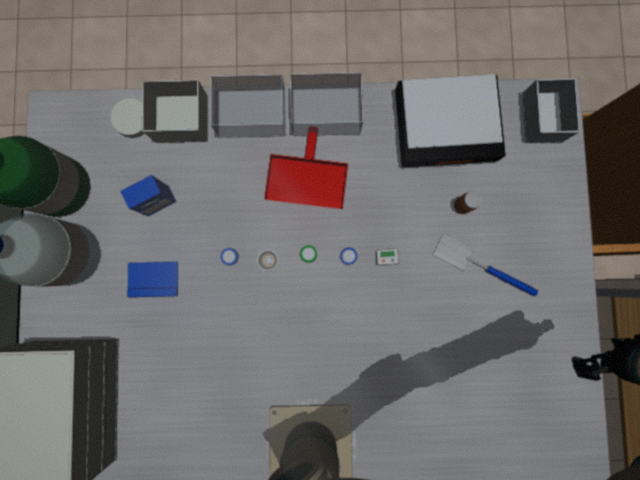

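The top view shows the row: blue cap (229,257), ramekin (267,260), green cap (308,254), blue cap (348,256) and timer (387,257). The pan spans (265..347, 155..208), with its mouth facing the robot.

```bash
cat > h.py <<'E'
import cv2,numpy as np
def ray(c,px,z):
    T=c["world_from_camera"]; d=T[:3,:3]@np.array([(px[0]-c["cx"])/c["fx"],(px[1]-c["cy"])/c["fy"],1.]); o=T[:3,3]
    return o+d*(z-o[2])/d[2]
def proj(c,p):
    T=c["world_from_camera"]; q=T[:3,:3].T@(np.array(p)-T[:3,3]); return q[0]/q[2]*c["fx"]+c["cx"],q[1]/q[2]*c["fy"]+c["cy"]
def masks(c):
    h=cv2.cvtColor(c["frame"],cv2.COLOR_BGR2HSV)
    return {"blue":cv2.inRange(h,(100,110,50),(125,255,255)),"green":cv2.inRange(h,(45,100,40),(85,255,255)),
      "red":cv2.bitwise_or(cv2.inRange(h,(0,150,60),(8,255,255)),cv2.inRange(h,(172,150,60),(180,255,255)))}
def caps(c):
    for k,m in masks(c).items():
        cs,_=cv2.findContours(m,cv2.RETR_EXTERNAL,cv2.CHAIN_APPROX_NONE)
        for q in cs:
            if cv2.contourArea(q)<60: continue
            (u,v),(w,h),a=cv2.minAreaRect(q); p=ray(c,(u,v),.02 if k!="red" else .03)
            if not(.25<p[0]<.9 and abs(p[1])<.4): continue
            print(k,"px",round(u),round(v),"wh",round(w,1),round(h,1),"ang",round(a,1),"xyz",p.round(4))
            if k=="red":
                print(" approx",[ (tuple(x[0]),ray(c,x[0],.03).round(3)[:2].tolist(),ray(c,x[0],0).round(3)[:2].tolist()) for x in cv2.approxPolyDP(q,4,True)])
E
python3 - <<'E'
from h import *
for n in("top","scene"):
    c=dict(np.load(n+"0.npz")); print(n); caps(c)
    if n=="top":
        for nm,px,z in(("ram",(267,260),.035),("timer",(387,257),.022),("spat tip",(438,237),.005),("spat",(435,257),.005),("shaker",(465,203),.05),("scraper",(178,262),.015),("carton",(170,208),.0)):
            print(nm,ray(c,px,z).round(3), "depth z", c["z_map"][px[1],px[0]])
        cv2.imwrite("pics/z.png",cv2.resize(c["frame"][140:300,200:500],None,fx=2.6,fy=2.6,interpolation=cv2.INTER_CUBIC))
E
```

```text
top
blue px 152 279 wh 34.0 50.0 ang 90.0 xyz [0.4303 0.3955 0.02  ]
blue px 348 256 wh 15.0 15.0 ang 90.0 xyz [ 0.4788 -0.1106  0.02  ]
blue px 229 256 wh 16.1 15.7 ang 63.4 xyz [0.4845 0.1979 0.02  ]
green px 308 254 wh 15.0 16.0 ang 90.0 xyz [ 0.4864 -0.0064  0.02  ]
red px 308 168 wh 77.6 72.6 ang 7.1 xyz [ 0.7098 -0.0106  0.03  ]
 approx [((np.int32(271), np.int32(158)), [0.737, 0.085], [0.745, 0.087]), ((np.int32(267), np.int32(199)), [0.629, 0.096], [0.635, 0.1]), ((np.int32(342), np.int32(206)), [0.606, -0.097], [0.611, -0.099]), ((np.int32(346), np.int32(164)), [0.717, -0.111], [0.724, -0.112]), ((np.int32(313), np.int32(159)), [0.732, -0.025], [0.74, -0.025]), ((np.int32(316), np.int32(132)), [0.804, -0.034], [0.814, -0.034]), ((np.int32(308), np.int32(133)), [0.802, -0.013], [0.812, -0.013]), ((np.int32(304), np.int32(161)), [0.727, -0.001], [0.735, -0.001])]
ram [0.471 0.098 0.035] depth z 1.256883
timer [ 0.472 -0.209  0.022] depth z 1.2377048
spat tip [ 0.522 -0.347  0.005] depth z 1.261628
spat [ 0.47  -0.337  0.005] depth z 1.2622656
shaker [ 0.603 -0.408  0.05 ] dept
[... 349 characters left out ...]
 [0.7184 0.0047 0.03  ]
 approx [((np.int32(269), np.int32(238)), [0.617, -0.092], [0.61, -0.109]), ((np.int32(224), np.int32(254)), [0.719, -0.109], [0.715, -0.126]), ((np.int32(236), np.int32(290)), [0.736, -0.019], [0.733, -0.034]), ((np.int32(205), np.int32(303)), [0.803, -0.027], [0.802, -0.042]), ((np.int32(211), np.int32(311)), [0.8, -0.005], [0.799, -0.019]), ((np.int32(239), np.int32(300)), [0.742, 0.004], [0.739, -0.01]), ((np.int32(258), np.int32(340)), [0.75, 0.099], [0.747, 0.088]), ((np.int32(308), np.int32(318)), [0.643, 0.112], [0.637, 0.102]), ((np.int32(274), np.int32(245)), [0.617, -0.071], [0.61, -0.087]), ((np.int32(262), np.int32(243)), [0.636, -0.089], [0.63, -0.106])]
```

View pics/z.png

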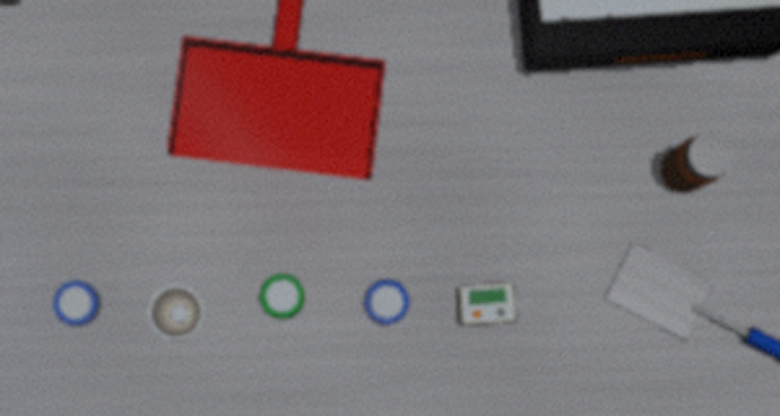

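View pics/scene0.png

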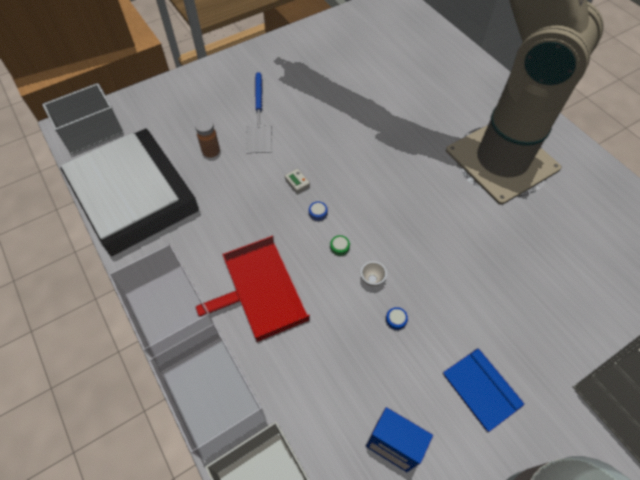

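The second and third pictures confirm the layout: the pan mouth is at about (0.625, 0.00) with yaw about -0.12 rad, and the row of caps is at x≈0.485. The two views agree to about 5 mm. I plan to push each cap in a cradle formed by two fingers about 24 mm apart.

```bash
cat >> h.py <<'E'
from scipy.spatial.transform import Rotation as R
def delta(*targets):
    "targets (x,y,z,heading): per leg, units of 2cm along tool axes and yaw units, from current pose"
    from bench import manip
    o=manip.get_obs(); M=R.from_rotvec(o["ee_rot"]).as_matrix(); p=o["eef_pos"]
    print("t",o["time_s"],"p",p.round(4),"M",M.round(2).tolist(),"F",o["wrist_force"].round(1),"w",round(o["width"],3))
    s=-1 if M[0,2]<0 else 1
    for x,y,z,h in targets:
        hz=s*np.array([np.cos(h),np.sin(h),0]); N=np.c_[[0,0,-1],np.cross(hz,[0,0,-1]),hz]
        print("turn",(R.from_matrix(M.T@N).as_rotvec()/.12).round(2),"shift",(M.T@(np.array([x,y,z])-p)/.02).round(2)); M=N;p=np.array([x,y,z])
E
python3 -c "
from h import *
delta((.43,-.004,.2,0),(.43,-.004,.009,0),(.66,-.007,.009,0))"
```

```text
t 0.1 p [ 0.2552 -0.5972  0.2305] M [[-0.0, 0.39, -0.92], [0.0, -0.92, -0.39], [-1.0, -0.0, 0.0]] F [-0.3 -0.4  0.4] w 0.999
turn [3.36 0.   0.01] shift [  1.57 -23.84 -19.69]
turn [0. 0. 0.] shift [9.55 0.   0.  ]
turn [0. 0. 0.] shift [  0.     0.15 -11.5 ]
```

```bash
python3 -m jog '[0,0,0,0,-1,-0.83,24, 0,0,0,0,-1,-0.83,24, 0,0,0,0,-1,-0.83,24, 0,0,0,0,-1,-0.83,24, 0,0,0,0,-1,-0.83,24, 0,0,0,0,-1,-0.83,24, 0,0,0,0,-1,-0.83,24, 0,0,0,0,-1,-0.83,24, 0,0,0,0,-1,-0.83,24, 0,0,0,0,-1,-0.83,24, 0,0,0,0,-1,-0.83,24, 0,0,0,0,-1,-0.83,24, 0,0,0,0,-1,-0.83,24, 0,0,0,0,-1,-0.83,24, 0,0,0,0,-1,-0.83,24, 0,0,0,0,-1,-0.83,24, 0,0,0,0,-1,-0.83,24, 0,0,0,0,-1,-0.83,24]' 20; python3 -c "
from h import *
delta((.43,-.004,.15,0),(.43,-.004,.009,0))"
```

```text
time_s: 2.35
eef_pos: [0.3888, -0.133, 0.227]
ee_rot: [1.999, 0.417, -2.013]
wrist_force: [1.0, -0.9, -0.2]
width: 0.278
t 2.35 p [ 0.3888 -0.133   0.227 ] M [[-0.01, 0.39, -0.92], [0.01, -0.92, -0.39], [-1.0, -0.01, 0.0]] F [ 1.  -0.9 -0.2] w 0.278
turn [3.33 0.06 0.09] shift [ 3.89 -5.09 -4.43]
turn [0. 0. 0.] shift [7.05 0.   0.  ]
```

```bash
python3 -m jog '[0,0,0,0.6,-0.85,-0.74,24, 0,0,0,0.6,-0.85,-0.74,24, 0,0,0,0.6,-0.85,-0.74,24, 0,0,0,0.6,-0.85,-0.74,24, 0,0,0,0.6,-0.85,-0.74,24, 0,0,0,0.6,-0.85,-0.74,24, 0.83,0,0,0,0,0,24, 0.83,0,0,0,0,0,24, 0.83,0,0,0,0,0,24, 0.83,0,0,0,0,0,24, 0,0,0,0,0,0,24]'
python3 - <<'E'
from h import *
from bench import manip
delta((.43,-.004,.05,0),(.43,-.004,.009,0))
c=manip.read_camera("wrist"); caps(c); cv2.imwrite("pics/w1.png",c["frame"])
E
```

```text
time_s: 3.72
eef_pos: [0.4305, 0.0033, 0.1519]
ee_rot: [-2.201, -0.005, 2.228]
wrist_force: [-0.4, -0.0, -0.2]
width: 0.28
t 3.725 p [0.4305 0.0033 0.1519] M [[-0.01, -0.01, -1.0], [0.01, -1.0, 0.01], [-1.0, -0.01, 0.01]] F [-0.4 -0.  -0.2] w 0.28
turn [-0.04  0.1   0.08] shift [ 5.09  0.41 -0.04]
turn [0. 0. 0.] shift [2.05 0.   0.  ]
blue px 490 156 wh 64.0 64.4 ang 80.0 xyz [ 0.481  -0.1087  0.02  ]
blue px 43 150 wh 65.0 62.0 ang 90.0 xyz [0.4873 0.1996 0.02  ]
green px 626 155 wh 20.1 28.0 ang 87.1 xyz [ 0.4816 -0.2013  0.02  ]
green px 339 145 wh 66.0 64.0 ang 90.0 xyz [ 0.4891 -0.005   0.02  ]
```

View pics/w1.png

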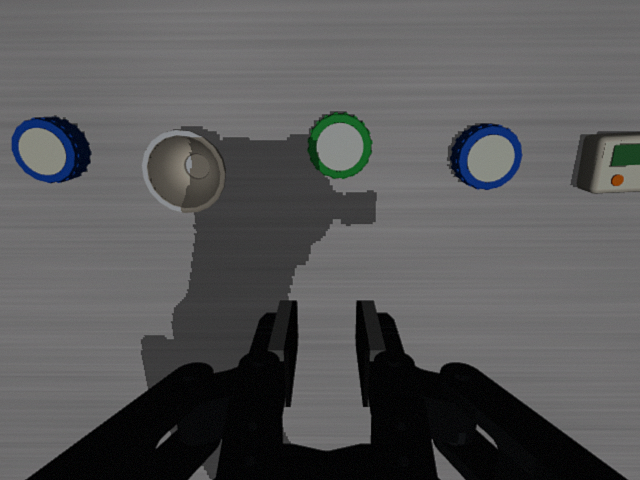

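The wrist view agrees: green cap (339,145) → (0.488,-0.005), blue caps → (0.487,0.200) and (0.482,-0.108). Next I descend behind the green cap.

```bash
python3 -m jog '[0,0.1,0.08,0.9,0.4,0,24, 0,0,0,0.9,0,0,24, 0,0,0,0.9,0,0,24, 0,0,0,0.9,0,0,24, 0,0,0,0.9,0,0,24, 0,0,0,0.9,0,0,24, 0,0,0,0.8,0,0,24, 0,0,0,0.6,0,0,24, 0,0,0,0.2,0,0,24, 0,0,0,0,0,0,24]'; python3 -c "
from h import *
delta((.655,-.007,.009,0))"
```

```text
time_s: 5.03
eef_pos: [0.4274, -0.0017, 0.0203]
ee_rot: [2.207, 0.024, -2.233]
wrist_force: [-0.5, -0.1, 1.2]
width: 0.282
t 5.025 p [ 0.4274 -0.0017  0.0203] M [[-0.01, 0.01, -1.0], [0.01, -1.0, -0.01], [-1.0, -0.01, 0.01]] F [-0.5 -0.1  1.2] w 0.282
turn [0.1  0.09 0.08] shift [  0.44   0.41 -11.38]
```

```bash
python3 -m jog '[0,0,0,0.3,0.16,0,24, 0,0,0,0.25,0,0,24, 0,0.08,0.08,0,0,-0.3,24, 0,0,0,0,0,-0.5,24, 0,0,0,0,0,-0.5,24, 0,0,0,0,0,-0.5,24, 0,0,0,0,0,-0.5,24, 0,0,0,0,0,-0.5,24, 0,0,0,0,0,-0.5,24, 0,0,0,0,0,-0.5,24]'
python3 - <<'E'
from h import *
from bench import manip
delta((.655,-.007,.009,0))
c=manip.read_camera("wrist"); caps(c); cv2.imwrite("pics/w2.png",c["frame"])
E
```

```text
time_s: 6.28
eef_pos: [0.5098, -0.0029, 0.0104]
ee_rot: [2.215, 0.02, -2.212]
wrist_force: [-0.8, 0.1, -0.5]
width: 0.283
t 6.275 p [ 0.5098 -0.0029  0.0104] M [[0.0, 0.02, -1.0], [0.0, -1.0, -0.02], [-1.0, -0.0, -0.0]] F [-0.8  0.1 -0.5] w 0.283
turn [ 0.14 -0.01  0.01] shift [ 0.08  0.33 -7.25]
blue px 583 392 wh 89.9 88.0 ang 36.3 xyz [ 0.4841 -0.1101  0.02  ]
green px 326 259 wh 108.0 120.0 ang 90.0 xyz [ 0.5417 -0.0027  0.02  ]
red px 383 40 wh 79.0 458.0 ang 90.0 xyz [ 0.6128 -0.0178  0.03  ]
 approx [((np.int32(154), np.int32(0)), [0.622, 0.046], [0.628, 0.058]), ((np.int32(581), np.int32(79)), [0.603, -0.076], [0.606, -0.094]), ((np.int32(612), np.int32(1)), [0.623, -0.081], [0.63, -0.1])]
```

View pics/w2.png

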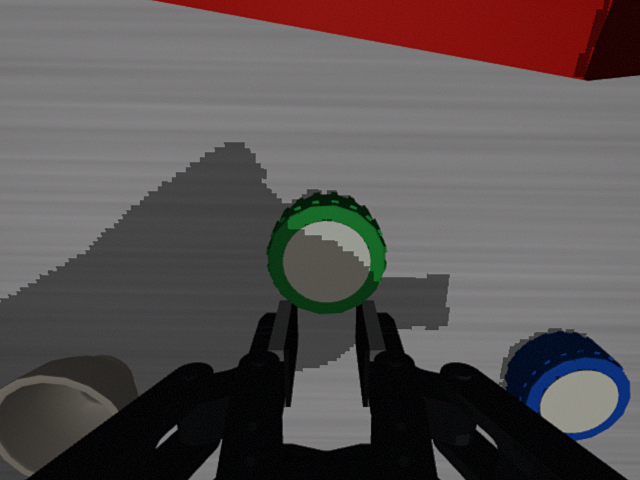

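The picture shows the cap cradled squarely at (326,259), with the pan's mouth ahead. I'll push on into the pan, back off and lift.

```bash
python3 -m jog '[0,0,0,0,0.05,-0.55,24, 0,0,0,0,0.05,-0.55,24, 0,0,0,0,0.05,-0.55,24, 0,0,0,0,0,-0.55,24, 0,0,0,0,0,-0.55,24, 0,0,0,0,0,-0.55,24, 0,0,0,0,0,-0.5,24, 0,0,0,0,0,-0.5,24, 0,0,0,0,0,-0.5,24, 0,0,0,0,0,-0.5,24, 0,0,0,0,0,-0.5,24, 0,0,0,0,0,-0.5,24, 0,0,0,0,0,-0.5,24, 0,0,0,0,0,-0.4,24, 0,0,0,0,0,-0.2,24, 0,0,0,0,0,0,24]'; python3 -c "
from h import *
from bench import manip
delta((.655,-.007,.009,0)); caps(manip.read_camera('wrist'))"
```

```text
time_s: 8.32
eef_pos: [0.6695, -0.0036, 0.0103]
ee_rot: [2.215, 0.02, -2.211]
wrist_force: [-0.0, -0.3, -0.2]
width: 0.284
t 8.325 p [ 0.6695 -0.0036  0.0103] M [[0.0, 0.02, -1.0], [0.0, -1.0, -0.02], [-1.0, -0.0, -0.0]] F [-0.  -0.3 -0.2] w 0.284
turn [ 0.14 -0.01  0.  ] shift [0.06 0.16 0.73]
green px 327 254 wh 120.6 122.3 ang 15.9 xyz [ 0.7033 -0.0037  0.02  ]
red px 330 359 wh 100.0 78.0 ang 90.0 xyz [ 0.6655 -0.0054  0.03  ]
 approx [((np.int32(355), np.int32(309)), [0.686, -0.014], [0.67, -0.017]), ((np.int32(334), np.int32(316)), [0.684, -0.006], [0.667, -0.007]), ((np.int32(297), np.int32(311)), [0.685, 0.007], [0.669, 0.009]), ((np.int32(291), np.int32(399)), [0.647, 0.009], [0.621, 0.012]), ((np.int32(369), np.int32(409)), [0.643, -0.021], [0.616, -0.026]), ((np.int32(361), np.int32(399)), [0.647, -0.018], [0.622, -0.021])]
red px 53 298 wh 24.0 14.9 ang 69.0 xyz [0.689  0.0922 0.03  ]
 approx [((np.int32(47), np.int32(288)), [0.693, 0.094], [0.678, 0.117]), ((np.int32(54), np.int32(294)), [0.691, 0.092], [0.675, 0.115]), ((np.int32(49), np.int32(297)), [0.69, 0.094], [0.6
[... 8854 characters left out ...]
0.019], [0.675, -0.023]), ((np.int32(377), np.int32(312)), [0.685, -0.022], [0.669, -0.026]), ((np.int32(394), np.int32(319)), [0.683, -0.028], [0.665, -0.034]), ((np.int32(403), np.int32(350)), [0.67, -0.032], [0.649, -0.039]), ((np.int32(415), np.int32(366)), [0.663, -0.037], [0.641, -0.046]), ((np.int32(439), np.int32(373)), [0.66, -0.047], [0.637, -0.057]), ((np.int32(446), np.int32(363)), [0.664, -0.049], [0.643, -0.06]), ((np.int32(465), np.int32(363)), [0.665, -0.056], [0.643, -0.069]), ((np.int32(521), np.int32(400)), [0.648, -0.08], [0.622, -0.098]), ((np.int32(594), np.int32(217)), [0.721, -0.091], [0.714, -0.112]), ((np.int32(639), np.int32(222)), [0.72, -0.106], [0.712, -0.131])]
```

Green cap is at (0.703,-0.004), well inside the pan. I'll back off, lift and go behind the right blue cap.

```bash
sed -i '/if k=="red":/,$ {/if k=="red":/d; /approx/d}' h.py; sed -i 's/"red":cv2/"red_":cv2/; s/<60: continue/<300 or k=="red_": continue/' h.py; sed -i 's/if k!="red" else .03//' h.py
python3 -m jog '[0,0,0,0,0,0.6,24, 0,0,0,0,0,0.8,24, 0,0,0,-0.9,0,0.2,24, 0,0,0,-1,0,0,24, 0,0,0,-1,0,0,24, 0,0,0,-1,0,0,24, -0.6,0,0,-0.3,0,0,24, -0.8,0,0,0,0,0,24, -0.8,0,0,0,0,0,24, -0.8,0,0,0,0,0,24, 0,0,0,0,0,0,24]'; python3 -c "
from h import *
delta((.432,-.1305,.08,.4),(.432,-.1305,.0095,.4))"
```

```text
time_s: 9.75
eef_pos: [0.6389, -0.0051, 0.1091]
ee_rot: [2.019, 0.391, -1.996]
wrist_force: [1.3, -0.1, -0.1]
width: 0.281
t 9.75 p [ 0.6389 -0.0051  0.1091] M [[0.01, 0.38, -0.93], [-0.0, -0.93, -0.38], [-1.0, 0.0, -0.01]] F [ 1.3 -0.1 -0.1] w 0.281
turn [-0.1  -0.09 -0.04] shift [ 1.34  1.89 11.96]
turn [0. 0. 0.] shift [3.53 0.   0.  ]
```

```bash
python3 -m jog '[0,0,0,0,0.16,0.95,24, 0,0,0,0,0.16,0.95,24, 0,0,0,0,0.16,0.95,24, 0,0,0,0,0.16,0.95,24, 0,0,0,0,0.16,0.95,24, 0,0,0,0,0.16,0.95,24, 0,0,0,0,0.16,0.95,24, 0,0,0,0,0.16,0.95,24, 0,0,0,0,0.16,0.95,24, 0,0,0,0,0.16,0.95,24, 0,0,0,0,0.16,0.95,24, 0,0,0,0,0.1,0.8,24, 0,0,0,0,0,0,24]'; python3 -c "
from h import *
from bench import manip
delta((.432,-.1305,.05,.4),(.432,-.1305,.0095,.4)); caps(manip.read_camera('wrist'))"
```

```text
time_s: 11.38
eef_pos: [0.4418, -0.1284, 0.1133]
ee_rot: [2.041, 0.364, -1.997]
wrist_force: [1.0, -0.4, -0.5]
width: 0.283
t 11.375 p [ 0.4418 -0.1284  0.1133] M [[0.02, 0.36, -0.93], [-0.0, -0.93, -0.36], [-1.0, 0.01, -0.02]] F [ 1.  -0.4 -0.5] w 0.283
turn [-0.29 -0.16 -0.1 ] shift [ 3.16 -0.11  0.56]
turn [0. 0. 0.] shift [2.02 0.   0.  ]
blue px 316 181 wh 72.4 72.4 ang 78.7 xyz [ 0.4809 -0.1087  0.02  ]
green px 465 236 wh 55.7 21.5 ang 18.4 xyz [ 0.482  -0.2098  0.02  ]
```

```bash
python3 -m jog '[-0.3,-0.16,-0.1,0.5,-0.1,0.6,24, 0,0,0,0.95,0,0,24, 0,0,0,0.95,0,0,24, 0,0,0,0.95,0,0,24, 0,0,0,0.95,0,0,24, 0,0,0,0.6,0,0,24, 0,0,0,0.3,0,0,24, 0,0,0,0,0,0,24]'; python3 -c "
from h import *
from bench import manip
delta((.432,-.130,.0095,.4)); caps(manip.read_camera('wrist'))"
```

```text
time_s: 12.42
eef_pos: [0.441, -0.1272, 0.0051]
ee_rot: [2.005, 0.414, -1.985]
wrist_force: [0.3, -0.5, -0.4]
width: 0.28
t 12.425 p [ 0.441  -0.1272  0.0051] M [[0.01, 0.4, -0.92], [0.0, -0.92, -0.4], [-1.0, 0.0, -0.01]] F [ 0.3 -0.5 -0.4] w 0.28
turn [ 0.09 -0.08 -0.02] shift [-0.23 -0.05  0.47]
blue px 320 231 wh 127.7 118.2 ang 7.6 xyz [ 0.4808 -0.1085  0.02  ]
green px 571 332 wh 96.3 36.4 ang 20.4 xyz [ 0.4816 -0.2111  0.02  ]
```

```bash
python3 -m jog '[0,-0.08,0,-0.2,0,-0.2,24, 0,0,0,0,-0.05,-0.4,24, 0,0,0,0,0,-0.5,24, 0,0,0,0,0,-0.5,24, 0,0,0,0,0,-0.5,24, 0,0,0,0,0,-0.5,24, 0,0,0,0,0,-0.5,24, 0,0,0,0,0,-0.5,24, 0,0,0,0,0,-0.5,24, 0,0,0,0,0,-0.5,24, 0,0,0,0,0,-0.5,24, 0,0,0,0,0,-0.4,24, 0,0,0,0,0,0,24]'; python3 -c "
from h import *
from bench import manip
delta((.634,-.057,.0095,-.12)); c=manip.read_camera('wrist');caps(c);cv2.imwrite('pics/w3.png',c['frame'])"
```

```text
time_s: 14.1
eef_pos: [0.5501, -0.0783, 0.01]
ee_rot: [1.995, 0.413, -1.99]
wrist_force: [-0.6, -0.5, 0.0]
width: 0.282
t 14.1 p [ 0.5501 -0.0783  0.01  ] M [[0.0, 0.4, -0.92], [-0.0, -0.92, -0.4], [-1.0, 0.0, -0.0]] F [-0.6 -0.5  0. ] w 0.282
turn [ 4.44 -0.02 -0.03] shift [ 0.04  0.71 -4.27]
blue px 326 256 wh 121.0 113.0 ang 5.2 xyz [ 0.5807 -0.0658  0.02  ]
```

View pics/w3.png

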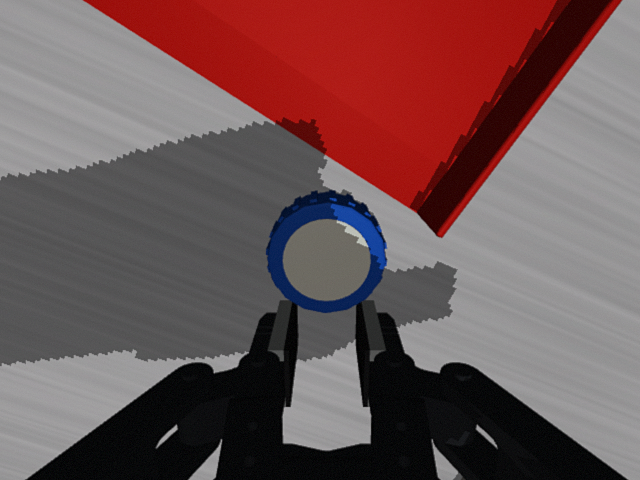

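The picture shows the cap cradled at (326,256) and clear of the pan's right wall tip at (440,235). I'll curve it into the pan.

```bash
python3 -m jog '[0,0,0,0,0,-0.5,24, 0.4,0,0,0,-0.08,-0.5,24, 0.54,0,0,0,-0.1,-0.5,24, 0.54,0,0,0,-0.1,-0.5,24, 0.54,0,0,0,-0.1,-0.5,24, 0.54,0,0,0,-0.1,-0.5,24, 0.54,0,0,0,-0.1,-0.5,24, 0.54,0,0,0,-0.1,-0.5,24, 0.5,0,0,0,-0.1,-0.5,24, 0,0,0,0,0,0,24]'; python3 -c "
from h import *
from bench import manip
delta((.65,-.049,.0095,-.12)); c=manip.read_camera('wrist');caps(c);cv2.imwrite('pics/w4.png',c['frame'])"
```

```text
time_s: 15.4
eef_pos: [0.6379, -0.0414, 0.0101]
ee_rot: [-2.171, 0.112, 2.168]
wrist_force: [-1.7, -0.6, -0.4]
width: 0.281
t 15.4 p [ 0.6379 -0.0414  0.0101] M [[0.0, -0.1, -0.99], [-0.0, -0.99, 0.1], [-1.0, 0.0, -0.0]] F [-1.7 -0.6 -0.4] w 0.281
turn [ 0.15 -0.01 -0.01] shift [ 0.03  0.32 -0.64]
blue px 326 252 wh 122.0 121.0 ang 90.0 xyz [ 0.6724 -0.0452  0.02  ]
green px 199 182 wh 136.4 129.7 ang 26.6 xyz [ 0.7026 -0.0045  0.02  ]
```

View pics/w4.png

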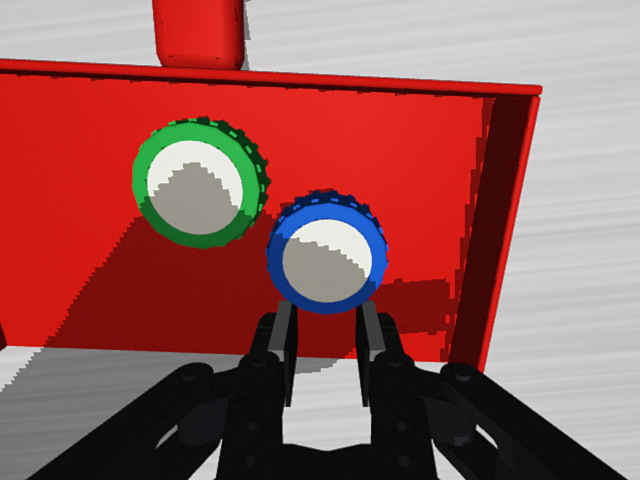

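Both caps lie inside the pan: green at (199,182), blue at (326,252), clear of the walls. Next is the left blue cap.

```bash
python3 -m jog '[0,0,0,0,0,0.6,24, 0,0,0,0,0,0.8,24, 0,0,0,-0.9,0,0.2,24, 0,0,0,-1,0,0,24, 0,0,0,-1,0,0,24, 0,0,0,-1,0,0,24, 0,0,0,-1,-0.2,0,24, 0.83,0,0,0,0,0,24, 0.83,0,0,0,0,0,24, 0.83,0,0,0,0,0,24, 0.83,0,0,0,0,0,24, 0.83,0,0,0,0,0,24, 0.83,0,0,0,0,0,24, 0.83,0,0,0,0,0,24, 0.83,0,0,0,0,0,24, 0,0,0,0,0,0,24]'; python3 -c "
from h import *
delta((.453,.243,.11,-.9),(.453,.243,.0095,-.9))"
```

```text
time_s: 17.45
eef_pos: [0.6072, -0.0304, 0.1267]
ee_rot: [-1.677, 0.819, 1.663]
wrist_force: [0.0, -0.1, -0.5]
width: 0.283
t 17.45 p [ 0.6072 -0.0304  0.1267] M [[0.01, -0.79, -0.61], [0.0, -0.61, 0.79], [-1.0, -0.01, -0.0]] F [ 0.  -0.1 -0.5] w 0.283
turn [-0.15 -0.04  0.07] shift [ 0.79 -2.17 15.55]
turn [0. 0. 0.] shift [5.03 0.   0.  ]
```

```bash
python3 -m jog '[0,0,0,0,-0.13,0.95,24, 0,0,0,0,-0.13,0.95,24, 0,0,0,0,-0.13,0.95,24, 0,0,0,0,-0.13,0.95,24, 0,0,0,0,-0.13,0.95,24, 0,0,0,0,-0.13,0.95,24, 0,0,0,0,-0.13,0.95,24, 0,0,0,0,-0.13,0.95,24, 0,0,0,0,-0.13,0.95,24, 0,0,0,0,-0.13,0.95,24, 0,0,0,0,-0.13,0.95,24, 0,0,0,0,-0.13,0.95,24, 0,0,0,0,-0.13,0.95,24, 0,0,0,0,-0.13,0.95,24, 0,0,0,0,-0.13,0.95,24, 0,0,0,0,-0.1,0.9,24, 0,0,0,0,0,0,24]'; python3 -c "
from h import *
from bench import manip
delta((.453,.243,.05,-.9),(.453,.243,.0095,-.9)); caps(manip.read_camera('wrist'))"
```

```text
time_s: 19.58
eef_pos: [0.4275, 0.2647, 0.1289]
ee_rot: [-1.681, 0.785, 1.702]
wrist_force: [1.2, -0.6, -0.6]
width: 0.278
t 19.575 p [0.4275 0.2647 0.1289] M [[-0.0, -0.77, -0.64], [0.02, -0.64, 0.77], [-1.0, -0.01, 0.02]] F [ 1.2 -0.6 -0.6] w 0.278
turn [0.15 0.13 0.07] shift [ 3.92 -0.26 -1.71]
turn [0. 0. 0.] shift [2.02 0.   0.  ]
blue px 203 343 wh 83.0 146.3 ang 37.9 xyz [0.4465 0.3907 0.02  ]
blue px 322 99 wh 73.2 77.2 ang 4.8 xyz [0.4863 0.1997 0.02  ]
```

```bash
python3 -m jog '[0.15,0.13,0.07,0.5,-0.26,-0.8,24, 0,0,0,0.95,0,-0.7,24, 0,0,0,0.95,0,0,24, 0,0,0,0.95,0,0,24, 0,0,0,0.95,0,0,24, 0,0,0,0.9,0,0,24, 0,0,0,0.3,0,0,24, 0,0,0,0.15,0,0,24, 0,0,0,0,0,0,24]'; python3 -c "
from h import *
from bench import manip
delta((.453,.243,.0095,-.9)); caps(manip.read_camera('wrist'))"
```

```text
time_s: 20.75
eef_pos: [0.4623, 0.2311, 0.0099]
ee_rot: [-1.685, 0.834, 1.661]
wrist_force: [0.3, 0.0, -0.1]
width: 0.285
t 20.75 p [0.4623 0.2311 0.0099] M [[0.01, -0.79, -0.61], [-0.01, -0.61, 0.79], [-1.0, -0.0, -0.01]] F [ 0.3  0.  -0.1] w 0.285
turn [-0.16 -0.12 -0.  ] shift [0.01 0.01 0.76]
blue px 329 238 wh 113.0 122.0 ang 90.0 xyz [0.4865 0.1994 0.02  ]
```

```bash
python3 -m jog '[0,-0.1,0,0,0,-0.3,24, 0,0,0,0,0,-0.4,24, 0,0,0,0,0,-0.5,24, 0,0,0,0,0,-0.5,24, 0,0,0,0,0,-0.5,24, 0,0,0,0,0,-0.5,24, 0,0,0,0,0,-0.5,24, 0,0,0,0,0,-0.5,24, 0,0,0,0,0,-0.5,24, 0,0,0,0,0,-0.5,24, 0,0,0,0,0,-0.5,24, 0,0,0,0,0,-0.5,24, 0,0,0,0,0,-0.4,24, 0,0,0,0,0,-0.2,24, 0,0,0,0,0,0,24]'; python3 -c "
from h import *
from bench import manip
delta((.64,.05,.0095,-.12)); c=manip.read_camera('wrist');caps(c);cv2.imwrite('pics/w5.png',c['frame'])"
```

```text
time_s: 22.68
eef_pos: [0.5454, 0.1235, 0.0115]
ee_rot: [-1.675, 0.827, 1.667]
wrist_force: [-0.0, -0.1, 0.4]
width: 0.283
t 22.675 p [0.5454 0.1235 0.0115] M [[0.0, -0.79, -0.61], [-0.0, -0.61, 0.79], [-1.0, -0.0, -0.0]] F [-0.  -0.1  0.4] w 0.283
turn [-6.66 -0.03  0.  ] shift [ 0.12 -1.53 -5.79]
blue px 326 257 wh 108.0 119.0 ang 90.0 xyz [0.5655 0.0985 0.02  ]
```

View pics/w5.png

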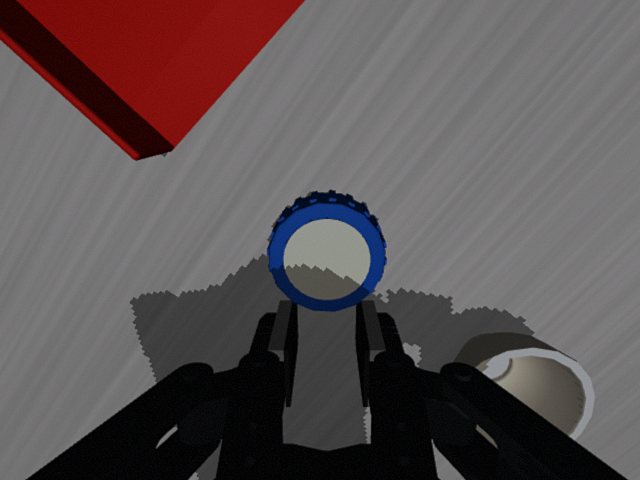

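The picture shows the cap cradled at (326,257) and the pan's left wall tip at (172,152), to the left of the path. I'll curve it left into the pan.

```bash
python3 -m jog '[-0.4,0,0,0.05,0.08,-0.5,24, -0.67,0,0,0,0.13,-0.5,24, -0.67,0,0,0,0.13,-0.5,24, -0.67,0,0,0,0.13,-0.5,24, -0.67,0,0,0,0.13,-0.5,24, -0.67,0,0,0,0.13,-0.5,24, -0.67,0,0,0,0.13,-0.5,24, 0,0,0,0,0,0,24]'; python3 -c "
from h import *
from bench import manip
delta((.65,.05,.0095,-.12)); c=manip.read_camera('wrist');caps(c);cv2.imwrite('pics/w6.png',c['frame'])"
```

```text
time_s: 23.72
eef_pos: [0.5851, 0.0702, 0.0098]
ee_rot: [-2.019, 0.371, 2.024]
wrist_force: [0.5, 0.4, -0.3]
width: 0.283
t 23.725 p [0.5851 0.0702 0.0098] M [[-0.0, -0.36, -0.93], [0.0, -0.93, 0.36], [-1.0, -0.0, 0.0]] F [ 0.5  0.4 -0.3] w 0.283
turn [-2.04  0.02  0.02] shift [ 0.01 -0.22 -3.39]
blue px 326 254 wh 115.0 121.0 ang 90.0 xyz [0.6173 0.058  0.02  ]
blue px 578 32 wh 121.6 55.8 ang 5.9 xyz [ 0.6571 -0.0388  0.02  ]
```

View pics/w6.png

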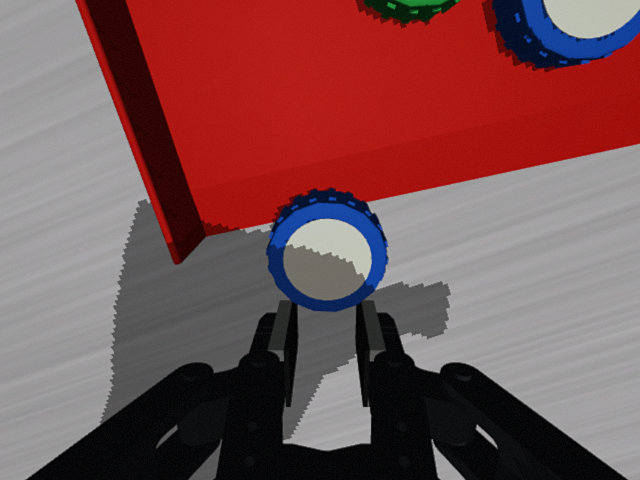

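The picture shows the cap at the mouth, (326,254), with clear floor ahead between the left wall and the green cap. I'll push on in, back off and lift.

```bash
python3 -m jog '[-0.5,0,0,0,0.1,-0.5,24, -0.5,0,0,0,0.1,-0.5,24, -0.5,0,0,0,0.1,-0.5,24, -0.5,0,0,0,0.1,-0.5,24, 0,0,0,0,0,-0.5,24, 0,0,0,0,0,-0.5,24, 0,0,0,0,0,-0.2,24, 0,0,0,0,0,0,24, 0,0,0,0,0,0.6,24, 0,0,0,0,0,0.8,24, 0,0,0,-0.9,0,0.3,24, 0,0,0,-1,0,0.3,24, 0,0,0,-1,0,0.5,24, 0,0,0,-1,0,0.5,24, 0,0,0,-1,0,0.5,24, 0,0,0,0,0,0,24]'
python3 - <<'E'
from h import *
from bench import manip
delta((.65,.05,.0095,-.12)); c=manip.read_camera('wrist');caps(c)
t=manip.read_camera('top'); print('top');caps(t)
a=cv2.resize(c['frame'],(480,360)); b=cv2.resize(t['frame'][140:300,200:500],(480,256)); cv2.imwrite('pics/end.png',np.vstack([a,b])[:600])
E
```

```text
time_s: 25.78
eef_pos: [0.57, 0.0638, 0.117]
ee_rot: [-2.147, 0.124, 2.16]
wrist_force: [0.1, 0.0, -0.8]
width: 0.277
t 25.775 p [0.57   0.0638 0.117 ] M [[-0.01, -0.12, -0.99], [0.01, -0.99, 0.12], [-1.0, -0.01, 0.01]] F [ 0.1  0.  -0.8] w 0.277
turn [-0.03  0.06  0.07] shift [ 5.35  0.24 -4.09]
blue px 17 435 wh 34.0 88.0 ang 0.0 xyz [0.4408 0.3271 0.02  ]
blue px 327 71 wh 84.7 77.8 ang 85.6 xyz [0.6729 0.0511 0.02  ]
blue px 501 52 wh 85.4 82.9 ang 75.1 xyz [ 0.6704 -0.0458  0.02  ]
green px 422 24 wh 47.0 83.0 ang 90.0 xyz [ 0.6898 -0.0028  0.02  ]
top
```

View pics/end.png

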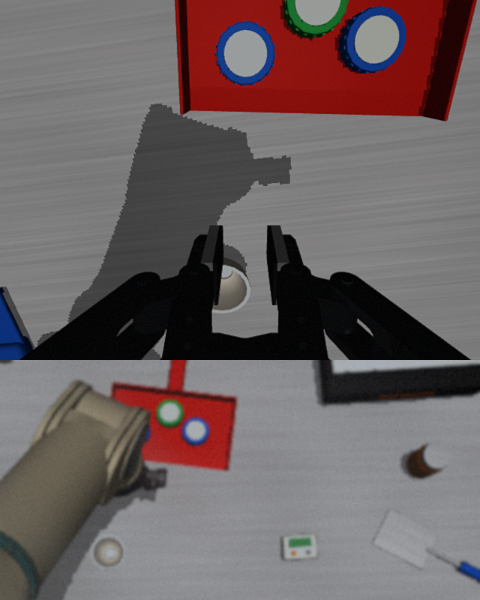

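In the wrist view all three caps lie on the pan floor clear of the mouth edge: blue (245,53), green (317,5) and blue (377,38). The ramekin and timer stand in their places and the arm is free at z = 0.117.

```bash
python3 -c "
from bench import manip
print(manip.finish_job())"
```

```text
the job is handed in; nothing more can be done
None
```

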